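Clip the bottle opener onto the bar stand's snap hook

ROBOT

A 6-joint arm with a two-finger parallel gripper is mounted at the origin on the work surface. World frame = base frame: x ahead of the robot, y to its left, z up, the work surface at z = 0. Lengths are in m, angles in rad, forces in N, time in s.
With the tool pointing down it reaches from about 0.4 to 0.825 m from the base axis. Payload 7 kg.
Tool frame: the origin (TCP) lies midway between the tips of the shut fingers; the grasp point (between the pads) lies 19 mm behind it; z points along the fingers, y is the line along which they close (so a half turn about z gives the same grasp; the last joint's range is limited). The gripper opens to 88 mm and grips with 3 to 60 N. Pads are 19 mm wide; open, the fingers measure 130 mm over their backs; the gripper's body (78 mm by 193 mm) begins 47 mm behind the grasp point.
Start: joints at [1.499, 0.359, 0.012, 0, -1.224, -0.288], TCP at [0.238, 0.632, 0.227] pointing down, gripper open.
Joint ranges: [-3.07, 3.07], [-1.43, 2.12], [-1.02, 1.25], [-3.03, 1.67], [-3.05, -0], [-3.03, 3.03]. Speed limits (rad/s): [2.39, 2.39, 3.01, 3.14, 3.14, 3.14].

INTERFACE

Orientations are given as [roll, pitch, yaw] about the fixed x, y, z axes, in that order (R = Rz(yaw) Ry(pitch) Rx(roll)).
In Python, from station import get_state, grab_frame, calibration, job_done, boxes_of, regions_of, spot_point gives the robot as it stands. The module is installed in compiled form; this text tells all that it offers.
- The arm moves only by the tool arm_command, never from a script. Its argument "commands" is a list of rows, each an object of numbers: "tx", "ty", "tz": the shift along the tool's x, y, z each as a share of 25 cm, from -1 to 1; "twist": the turn about the tool's z as a share of 180 degrees, from -1 to 1. A call has exactly 8 rows; each row is the pose to reach, as a shift and turn from the pose commanded when the call began, along the tool's axes at that moment, turning the shorter way round; what a row does not reach only later rows make up. A row lasts 1/12 s, in which the tool goes at most 41.7 mm and 7.16 degrees, less where a joint would pass 70% of its speed; a pose out of reach is approached as far as the arm can. A call with a number of a shift or a turn outside -1 to 1 is refused whole. A call with a gripper value outside its range is refused whole. "claw" is the opening, from 0 (shut) to 1 (fully open), set as the call begins (left out, the last holds). The fingers move at their own pace and stop on an object; "grip_force" is the grip in N (left out, the last holds). Time passes only in rows, so rows that repeat a pose let the fingers close, or fill a call up. It gives the time, the measured TCP pose, the force, the opening and the grip force at its end, in the units of the state.
- get_state(): the state, without advancing time (a new reading comes with each control period).
- grab_frame(name): name is "side" or "top" or "wrist"; returns the picture (400x640x3 uint8, red, green, blue); there is no depth.
- calibration(name): a dict with "camera_matrix" (3x3 intrinsics, pixels), "extrinsics" (4x4, takes a point from camera to world coordinates). Camera axes: x right, y down, z forward; pixel columns grow to the right and rows downward; lengths in m; the calibration is good to about 2 mm. A picture is of the moment at which its call begins: read the wrist's pose just before it. calibration takes no time and is no camera call; for the wrist camera it gives the pose at the moment of the call.
- job_done(): hands the job in; it is judged then, once.
Trained networks look in the newest picture that a camera, given by its name, has taken for a name from the list of things; names that differ only in an ending like _2 or _b are one class to them, and where a whole thing is asked for, a point or a joint stands for the part that bears it (a point fixed in the world has none). Each returns a list of dicts, best first, with "score" (0 to 1); they miss things now and then, are a little off and sometimes report something else, mostly with a low value. They report only what shows in the picture. A call takes as long as a camera call.
- boxes_of(query, camera): "rect" ([left, top, right, bottom] in pixels, round what is visible of it).
- regions_of(query, camera): "region" (400x640 bool, what is visible of it) and "rect" ([left, top, right, bottom] in pixels, round what is visible of it).
- spot_point(query, camera): "uv" ([column, row] in pixels: a listed point, or the origin of a listed thing).
The state is a dict: "t": time; "q": joint angles; "qd": joint speeds; "joint_efforts": joint torques, N m; "eef_pos": TCP position; "ee_rot": TCP orientation; "force": force on the tool from outside, world axes, zero at the start; "moment": the same for the moment, N m; "width": finger opening in m; "gripper_force": force on a finger pad.
Only numpy, scipy, OpenCV 4.12 (cv2) and the standard library are available. Lean on these libraries where they do the work, as an engineer would, in place of code of your own. Each camera call takes 0.05 s, during which the arm holds its last target. There are 200 camera calls.

TASK

Pick up the bottle opener and clip its eye onto the snap hook of the bar stand: press the eye gently down over the hook's nose against the sprung gate until it passes inside and the gate snaps shut above it, then let go so that the opener hangs freely in the hook. The hook's height varies, so feel for it and do not force it, and leave the candle jar, bowl and ice bucket where they are.

Things in the scene. Friction and masses are not known exactly. Their poses are not given: they have to be found in the camera images.
- opener: Bottle opener, about 90 g, lying flat on the counter. Wooden grip 70 x 22 x 18 mm high along its x; origin at the centre of the grip's underside, z up as it lies. At its +x end a flat round steel eye (eye), at its -x end a flat steel opener head reaching to x = -69 mm. Grip it at the origin across the 22 mm width.
- eye (a point): Centre of the opener's hanging eye, 60 mm from the opener's origin along its +x and 9 mm above its underside. The eye is a closed ring in the opener's x-y plane: hole 26 mm across, outside 36 mm, bar 5 mm thick.
- stand: Fixed bar stand: round foot 140 mm wide, 12 mm thick; upright rod 14 mm thick, its ball top at 336 mm. Origin: centre of the foot's underside. Its -x side faces roughly to the robot, turned a little. On the rod a black clamp (24 x 28 x 44 mm) carries an upturned steel snap hook of 7 mm bar, reaching out along the stand's -x in its x-z plane. Pressing on the hook with over 8 N is forcing it.
- nose_line (a point): Point of the stand on the vertical axis of the hook's nose (stand x = -50 mm), always 240 mm above the counter. The clamp's height is NOT measured: the gate tip's level H lies anywhere from 205 to 275 mm; find it by touch or camera. The nose is an upright bar, its top 13 mm above H. Hold the eye level, opener pointing along the stand's +x, eye centre 5 mm to the robot's side (-x) of this point.
- hinge_line (a point): Point of the stand at x = -12 mm, 240 mm above the counter, on the gate's hinge line; the hinge is 20 mm above H. The gate, a 5.6 mm steel bar, slopes down to its tip at the nose (x = -45 mm, level H). The level eye meets it at H + 9 mm; it swings down and inwards against its spring, at 2 to 4 N, for about 20 mm; then the eye passes, the force drops away and it snaps shut. It cannot open outwards.
- hang_line (a point): Point of the stand at x = -30 mm, 240 mm above the counter, over the lowest part of the hook. The inside of the hook spans stand x = -46 to -14 mm; its floor is 37 mm below H and slopes up to the nose, so the level eye meets it some 8 to 10 mm after passing the gate. A released opener slides and swings down by itself and hangs from the floor, its eye near this line.
- candle: Bystander: white candle jar with wooden lid, 72 mm wide, 85 mm high, origin at the centre of its underside.
- bowl: Bystander: round glass bowl, 170 mm wide, 110 mm high, origin at the centre of its underside.
- bucket: Bystander: round steel ice bucket, 120 mm wide, 120 mm high, origin at the centre of its underside.

How it is judged:
On the way:
1. the held eye presses on the hook's gate with over 1.5 N (contact force between opener and stand above 1.5 N and contact force between the fingers and opener above 0.5 N and x of eye in the frame of stand above -0.072 m and z of eye in the frame of stand above 0.15 m), for 0.1 s.
At the end, for the whole second after the job is handed in: The opener hangs still (under 0.08 m/s) and upright within 0.35 rad, carried by the stand's hook: its eye is over 130 mm above the counter, 10 to 43 mm in front of the rod's axis (that is, inside the hook, past the gate) and within 12 mm of the hook's plane (x of eye in the frame of stand between -0.043 and -0.01 m and y of eye in the frame of stand between -0.012 and 0.012 m and height (world z) of eye above 0.13 m and angle between the x axis of opener and the z axis of stand, either way round below 0.35 rad and contact force between opener and stand above 0.2 N and linear speed of opener below 0.08 m/s); the robot touches nothing.
It fails at once if the hook is forced: the held opener is pressed on the stand with more than 8 N (contact force between opener and stand above 8 N and contact force between the fingers and opener above 0.5 N).
It fails at once if the robot pushes the stand, hook or gate itself with more than 8 N (contact force between the arm and stand above 8 N).
It fails at once if the fingers push the stand, hook or gate with more than 8 N (contact force between the fingers and stand above 8 N).
It fails at once if a bystander is moved more than 20 mm (distance of any of candle, bowl, bucket from where it was at the start of the episode above 0.02 m).
It also fails if it takes over 61 s, if anything falls off the work surface, if the arm or the gripper's body presses on something with over 40 N, if the wrist force passes 120 N, or if a joint passes its speed limit or range.

## Working session

There is one attempt and no reset: what is moved stays moved. The work goes in short steps, Python scripts to look and compute and a tool call to move; the robot and the scene stay as the last step left them, time stands still between calls to the robot, and variables do not carry over. Pictures are saved under pics/ and viewed, at most 10 in all, crops included, and the job is handed in when it is done.

Besides the shell and the picture viewer there is one more tool, called after ">>>" as name(argument=value, ...), one argument or row to a line, values as JSON. arm_command: Moves the arm, as the interface text tells. Shift numbers are shares of 25 cm and turn numbers shares of 180 degrees, none past 1 either way. Its arguments: {"type":"object","properties":{"commands":{"type":"array"},"claw":{"type":"number"},"grip_force":{"type":"number"}},"required":["commands"]}

```bash
mkdir -p pics; cat > h.py <<'E'
import numpy as np, cv2
from station import *
def ray(cam,uv):
    c=calibration(cam);K=np.array(c["camera_matrix"]);T=np.array(c["extrinsics"])
    d=T[:3,:3]@np.linalg.inv(K)@np.array([uv[0],uv[1],1.]);return T[:3,3],d
def onz(cam,uv,z):
    o,d=ray(cam,uv);return o+d*(z-o[2])/d[2]
def proj(cam,p):
    c=calibration(cam);K=np.array(c["camera_matrix"]);T=np.array(c["extrinsics"])
    q=T[:3,:3].T@(np.array(p)-T[:3,3]);q=K@q;return q[:2]/q[2]
def tri(a,b):
    A=[];B=[]
    for o,d in (a,b):
        d=d/np.linalg.norm(d);P=np.eye(3)-np.outer(d,d);A.append(P);B.append(P@o)
    return np.linalg.solve(sum(A),sum(B))
E
python3 - <<'E'
from h import *
np.set_printoptions(precision=4,suppress=True)
s=get_state();print(s)
for c in("top","side"):
    im=grab_frame(c);cv2.imwrite(f"pics/{c}0.png",im[:,:,::-1])
    print(c,calibration(c)["extrinsics"][:3] if 0 else np.array(calibration(c)["extrinsics"])[:3])
    for q in("opener","eye","stand","nose_line","hinge_line","hang_line","candle","bowl","bucket"):
        r=spot_point(q,c)[:2]
        print(q,[(np.round(x["uv"],1),round(x["score"],2),onz(c,x["uv"],{"eye":.009,"nose_line":.24,"hinge_line":.24,"hang_line":.24}.get(q,0))) for x in r])
E
```

```text
{'t': 0.0, 'q': array([ 1.4991,  0.3594,  0.0111, -0.0003, -1.2241, -0.2881]), 'qd': array([-0.0011,  0.0001, -0.0004,  0.0014,  0.0003,  0.0017]), 'joint_efforts': array([  0.    , -58.2722,  29.3059,   6.9972,   0.0071,  -0.0002]), 'eef_pos': array([0.2375, 0.6313, 0.2256]), 'ee_rot': array([ 3.1399, -0.0001, -0.3599]), 'force': array([-0.8646,  1.2155, -0.2591]), 'moment': array([0.0281, 0.0057, 0.0089]), 'gripper_force': 0.0, 'width': 0.08746120731459808}
top [[-0.025  -0.988   0.1523  0.4074]
 [-0.9996  0.0225 -0.0178 -0.0201]
 [ 0.0142 -0.1527 -0.9882  1.5001]]
opener [(array([363.9, 238.9]), 0.7, array([ 0.4907, -0.1657,  0.    ])), (array([268.6, 179.7]), 0.47, array([0.6893, 0.1361, 0.    ]))]
eye [(array([356.2, 220.6]), 0.8, array([ 0.5489, -0.1425,  0.009 ]))]
stand [(array([267.5, 181.9]), 0.82, array([0.6821, 0.1397, 0.    ]))]
nose_line [(array([258.7, 182.6]), 0.6, array([0.6368, 0.138 , 0.24  ]))]
hinge_line [(array([256.3, 170.9]), 0.7, array([0.6693, 0.1444, 0.24  ]))]
hang_line [(array([256.2, 175.1]), 0.66, array([0.6577, 0.1447, 0.24  ]))]
candle [(array([368.6,
[... 335 characters left out ...]
.1, 253.4]), 0.83, array([ 0.5532, -0.1396,  0.009 ]))]
stand [(array([319.9, 193.4]), 0.61, array([0.6848, 0.1557, 0.    ]))]
nose_line [(array([311.7, 144.1]), 0.89, array([0.6429, 0.1383, 0.24  ])), (array([247.7, 184.2]), 0.55, array([0.3706, 0.0335, 0.24  ]))]
hinge_line [(array([316.9, 141.3]), 0.83, array([0.6675, 0.1456, 0.24  ]))]
hang_line [(array([315.8, 139.9]), 0.59, array([0.669 , 0.1559, 0.24  ]))]
candle [(array([375. , 242.9]), 0.84, array([ 0.7074, -0.1662, -0.    ]))]
bowl [(array([421.8, 317.3]), 0.67, array([ 0.6469, -0.4561,  0.    ]))]
bucket [(array([248.4, 185. ]), 0.62, array([0.4669, 0.3469, 0.    ])), (array([311.2, 144.2]), 0.36, array([0.838 , 0.4976, 0.    ]))]
```

```bash
python3 - <<'E'
import cv2,numpy as np
a=cv2.imread("pics/top0.png")[130:290,180:420];b=cv2.imread("pics/side0.png")[100:290,240:440]
a=cv2.resize(a,(600,400));b=cv2.resize(b,(600,570))
cv2.imwrite("pics/tc.png",a);cv2.imwrite("pics/sc.png",b)
E
```

```text
(no output)
```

View pics/tc.png

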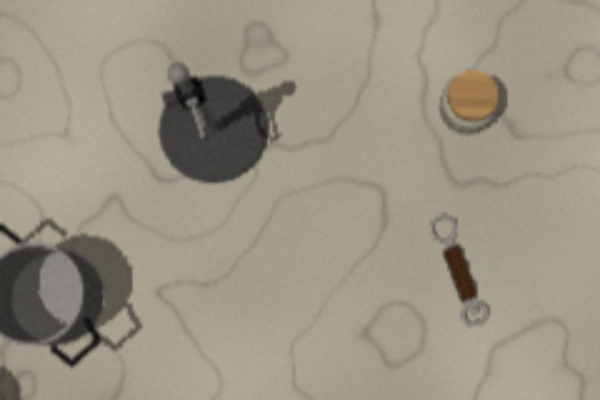

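View pics/sc.png

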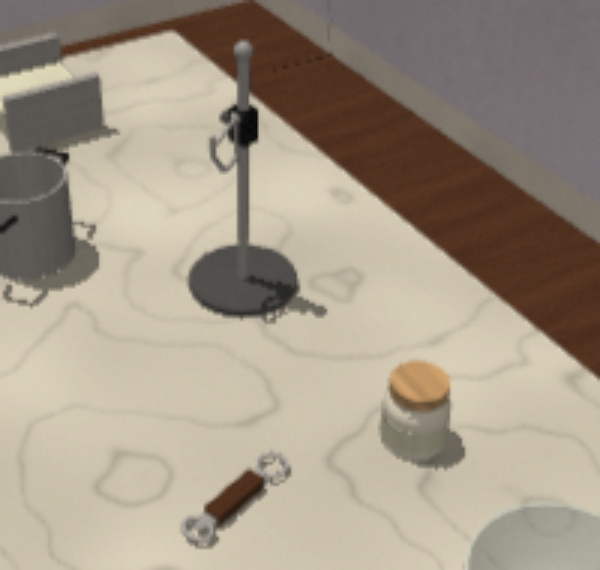

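The top crop shows the opener with its eye at about (358,221) px and its head at (370,255). The stand foot is near (265,182) with the hook pointing down in the image, towards the robot. In the side crop the hook on the rod is near (313,148) px, and the network points agree. I'll move towards the opener and pass in front of the stand for a wrist view.

```bash
cat >> h.py <<'E'
def plan(p,yaw,s=None):
    s=s or get_state();y0=s["ee_rot"][2];d=np.array(p)-s["eef_pos"];c,n=np.cos(y0),np.sin(y0)
    R=np.array([[c,n,0],[n,-c,0],[0,0,-1]])
    w=(yaw-y0+np.pi)%(2*np.pi)-np.pi
    print("at",s["eef_pos"].round(4),"yaw",round(y0,4),"rp",np.round(s["ee_rot"][:2],3),"share",(R.T@d/.25).round(3),"twist",round(-w/np.pi,4),"F",s["force"].round(2),"w",round(s["width"],4),"t",round(s["t"],2))
E
python3 -c "
from h import *
plan((.38,.43,.26),-.36-.99)"
```

```text
at [0.2377 0.6317 0.2266] yaw -0.3598 rp [3.142 0.   ] share [ 0.817  0.555 -0.134] twist 0.3152 F [ 0.86  0.21 -0.03] w 0.0878 t 1.0
```

>>> arm_command(
  commands=[
    {"tx": 0.82, "ty": 0.55, "tz": -0.13, "twist": 0.31},
    {"tx": 0.82, "ty": 0.55, "tz": -0.13, "twist": 0.31},
    {"tx": 0.82, "ty": 0.55, "tz": -0.13, "twist": 0.31},
    {"tx": 0.82, "ty": 0.55, "tz": -0.13, "twist": 0.31},
    {"tx": 0.82, "ty": 0.55, "tz": -0.13, "twist": 0.31},
    {"tx": 0.82, "ty": 0.55, "tz": -0.13, "twist": 0.31},
    {"tx": 0.82, "ty": 0.55, "tz": -0.13, "twist": 0.31},
    {"tx": 0.82, "ty": 0.55, "tz": -0.13, "twist": 0.31},
  ],
  claw=1,
)

```text
t: 1.67
eef_pos: [0.3826, 0.4291, 0.2602]
ee_rot: [-3.14, 0.001, -1.343]
force: [-0.4, 0.3, -0.9]
width: 0.0872
gripper_force: 0.0
```

```bash
python3 -c "
from h import *
plan((.44,.2,.26),-.36-1.98)
print(np.array(calibration('wrist')['extrinsics']).round(3), calibration('wrist')['camera_matrix'])"
```

```text
at [0.3826 0.4291 0.2602] yaw -1.3435 rp [-3.14e+00  1.00e-03] share [ 0.944 -0.017  0.001] twist 0.3172 F [-0.39  0.34 -0.86] w 0.0872 t 1.67
[[-0.974 -0.218 -0.059  0.398]
 [-0.226  0.938  0.262  0.36 ]
 [-0.001  0.268 -0.963  0.418]
 [ 0.     0.     0.     1.   ]] [[283.43471938   0.         322.11183467]
 [  0.         283.43471938 198.15087948]
 [  0.           0.           1.        ]]
```

>>> arm_command(
  commands=[
    {"tx": 0.94, "ty": -0.02, "tz": 0, "twist": 0.31},
    {"tx": 0.94, "ty": -0.02, "tz": 0, "twist": 0.31},
    {"tx": 0.94, "ty": -0.02, "tz": 0, "twist": 0.31},
    {"tx": 0.94, "ty": -0.02, "tz": 0, "twist": 0.31},
    {"tx": 0.94, "ty": -0.02, "tz": 0, "twist": 0.31},
    {"tx": 0.94, "ty": -0.02, "tz": 0, "twist": 0.31},
    {"tx": 0.94, "ty": -0.02, "tz": 0, "twist": 0.31},
    {"tx": 0.94, "ty": -0.02, "tz": 0, "twist": 0.31},
  ],
)

```text
t: 2.33
eef_pos: [0.4415, 0.2019, 0.2596]
ee_rot: [-3.142, 0.001, -2.317]
force: [-0.1, 0.1, -0.4]
width: 0.0878
gripper_force: 0.0
```

```bash
python3 -c "
from h import *
plan((.46,-.03,.22),-2.75)"
```

```text
at [0.4415 0.2019 0.2596] yaw -2.3169 rp [-3.142e+00  1.000e-03] share [ 0.631 -0.684  0.158] twist 0.1379 F [-0.07  0.11 -0.42] w 0.0878 t 2.33
```

>>> arm_command(
  commands=[
    {"tx": 0.63, "ty": -0.68, "tz": 0.16, "twist": 0.138},
    {"tx": 0.63, "ty": -0.68, "tz": 0.16, "twist": 0.138},
    {"tx": 0.63, "ty": -0.68, "tz": 0.16, "twist": 0.138},
    {"tx": 0.63, "ty": -0.68, "tz": 0.16, "twist": 0.138},
    {"tx": 0.63, "ty": -0.68, "tz": 0.16, "twist": 0.138},
    {"tx": 0.63, "ty": -0.68, "tz": 0.16, "twist": 0.138},
    {"tx": 0.63, "ty": -0.68, "tz": 0.16, "twist": 0.138},
    {"tx": 0.63, "ty": -0.68, "tz": 0.16, "twist": 0.138},
  ],
)

```text
t: 3.0
eef_pos: [0.4611, -0.0287, 0.219]
ee_rot: [-3.142, -0.0, -2.744]
force: [-0.2, 0.4, 0.0]
width: 0.0881
gripper_force: 0.0
```

```bash
python3 - <<'E'
from h import *
im=grab_frame("wrist");cv2.imwrite("pics/w1.png",im[:,:,::-1])
for q in("opener","eye","nose_line","stand"):
    print(q,[(np.round(x["uv"],1),round(x["score"],2),onz("wrist",x["uv"],dict(eye=.009,nose_line=.24).get(q,0)).round(4)) for x in spot_point(q,"wrist")[:2]])
for r in regions_of("opener","wrist")[:1]:
    v,u=np.nonzero(r["region"]);P=np.array([onz("wrist",(a,b),.01)[:2] for a,b in zip(u,v)])
    m=P.mean(0);w,V=np.linalg.eigh(np.cov(P.T));print(r["score"],len(u),m,np.degrees(np.arctan2(V[1,1],V[0,1])),((P-m)@V[:,1]).min(),((P-m)@V[:,1]).max())
plan((.491,-.166,.10),-2.75)
E
```

```text
opener [(array([218.6, 156.8]), 0.75, array([ 0.4921, -0.162 ,  0.    ]))]
eye [(array([220.1, 202.3]), 0.63, array([ 0.5481, -0.1386,  0.009 ]))]
nose_line []
stand []
0.84 1900 [ 0.48643269 -0.16143641] -161.70381319552874 -0.08128123947421728 0.06433731690468938
at [ 0.4614 -0.0263  0.2193] yaw -2.7395 rp [3.142e+00 1.000e-03] share [ 0.11  -0.561  0.477] twist 0.0034 F [ 0.34 -0.02  0.86] w 0.0874 t 3.3
```

View pics/w1.png

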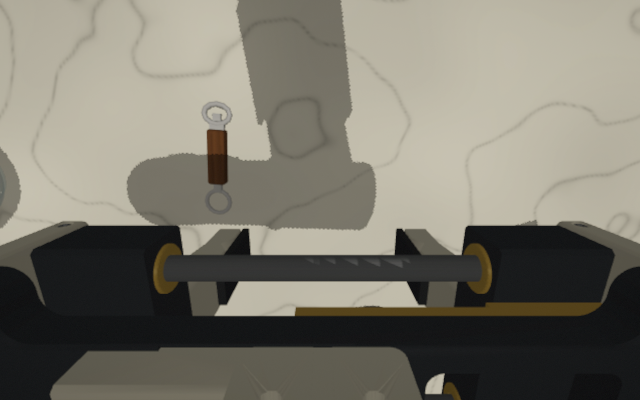

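The wrist picture shows the opener upright in the image, with the head at (217,114), the grip centre at (217.5,156.5) and the eye at (219,202).

```bash
python3 - <<'E'
from h import *
e=onz("wrist",(219,202),.009);h=onz("wrist",(216.7,114),.009);g=onz("wrist",(217.3,156.5),.018)
d=(e-h);y=np.arctan2(d[1],d[0]);print(e,h,g,np.degrees(y),np.linalg.norm(d),np.linalg.norm(e-g),e-.06*d/np.linalg.norm(d))
x=e[:2]-.06*d[:2]/np.linalg.norm(d); m=(x+g[:2])/2;print(m)
plan((*m,.08),y-np.pi)
E
```

```text
[ 0.54827124 -0.13965072  0.009     ] [ 0.43997054 -0.17675644  0.009     ] [ 0.48793659 -0.15760074  0.018     ] 18.91235830351141 0.1144808963516671 0.06358831202520496 [ 0.49151032 -0.15909801  0.009     ]
[ 0.48972345 -0.15834938]
at [ 0.4614 -0.0263  0.2193] yaw -2.7395 rp [3.142e+00 1.000e-03] share [ 0.103 -0.53   0.557] twist 0.0229 F [ 0.34 -0.02  0.86] w 0.0874 t 3.3
```

>>> arm_command(
  commands=[
    {"tx": 0.1, "ty": -0.53, "tz": 0.56, "twist": 0.024},
    {"tx": 0.1, "ty": -0.53, "tz": 0.56, "twist": 0.024},
    {"tx": 0.1, "ty": -0.53, "tz": 0.56, "twist": 0.024},
    {"tx": 0.1, "ty": -0.53, "tz": 0.56, "twist": 0.024},
    {"tx": 0.1, "ty": -0.53, "tz": 0.56, "twist": 0.024},
    {"tx": 0.1, "ty": -0.53, "tz": 0.56, "twist": 0.024},
    {"tx": 0.1, "ty": -0.53, "tz": 0.56, "twist": 0.024},
    {"tx": 0.1, "ty": -0.53, "tz": 0.56, "twist": 0.024},
  ],
)

```text
t: 3.97
eef_pos: [0.4904, -0.1584, 0.0795]
ee_rot: [-3.141, 0.0, -2.816]
force: [-0.2, 0.0, 0.9]
width: 0.088
gripper_force: 0.0
```

```bash
python3 - <<'E'
from h import *
im=grab_frame("wrist");cv2.imwrite("pics/w2.png",im[:,:,::-1])
for q in("opener","eye"):
    print(q,[(np.round(x["uv"],1),round(x["score"],2),onz("wrist",x["uv"],dict(eye=.009).get(q,0)).round(4)) for x in spot_point(q,"wrist")[:2]])
print([proj("wrist",p).round() for p in ((.4905,-.159,.018),(.5482,-.1397,.009),(.44,-.1768,.009))])
plan((.4905,-.159,.004),np.radians(18.9)-np.pi)
E
```

```text
opener [(array([316.4, 206.6]), 0.81, array([ 0.4936, -0.1612,  0.    ]))]
eye [(array([315.1, 271.6]), 0.59, array([ 0.5497, -0.1435,  0.009 ]))]
[array([320., 211.]), array([320., 271.]), array([319., 143.])]
at [ 0.4908 -0.158   0.0804] yaw -2.8149 rp [-3.141e+00  2.000e-03] share [ 0.002 -0.003  0.306] twist -0.001 F [ 0.05  0.81 -1.08] w 0.0877 t 4.12
```

View pics/w2.png

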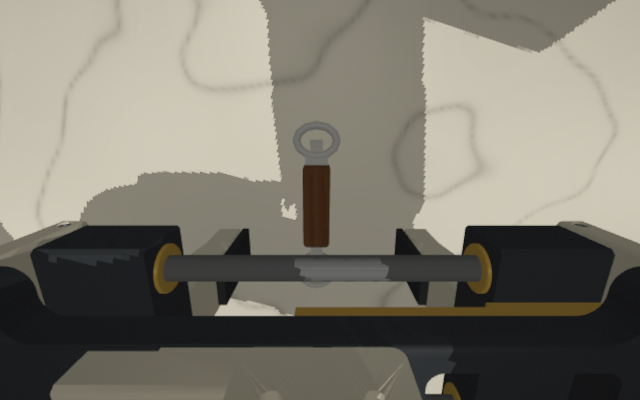

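The picture shows the grip at column 316, rows 165 to 246, about 5 px left of the finger midline. I'll convert those edges to positions.

```bash
python3 - <<'E'
from h import *
a=onz("wrist",(316.3,165),.018);b=onz("wrist",(316.3,246),.018);h=onz("wrist",(316.3,141),.009);d=b-a
print(a,b,h,(a+b)/2,np.linalg.norm(d),np.degrees(np.arctan2(d[1],d[0])))
m=((a+b)/2)[:2]
plan((*m,.004),np.radians(18.9)-np.pi)
E
```

```text
[ 0.45586956 -0.17337666  0.018     ] [ 0.52125355 -0.15159641  0.018     ] [ 0.43910154 -0.17916256  0.009     ] [ 0.48856155 -0.16248654  0.018     ] 0.06891621594888613 18.423577945054586
at [ 0.4908 -0.158   0.0804] yaw -2.8149 rp [-3.141e+00  2.000e-03] share [ 0.014 -0.014  0.306] twist -0.001 F [ 0.05  0.81 -1.08] w 0.0877 t 4.12
```

>>> arm_command(
  commands=[
    {"tx": 0.013, "ty": -0.015, "tz": 0.1},
    {"tx": 0.013, "ty": -0.015, "tz": 0.2},
    {"tx": 0.013, "ty": -0.015, "tz": 0.27},
    {"tx": 0.013, "ty": -0.015, "tz": 0.304},
    {"tx": 0.013, "ty": -0.015, "tz": 0.304},
    {"tx": 0.013, "ty": -0.015, "tz": 0.304},
    {"tx": 0.013, "ty": -0.015, "tz": 0.304},
    {"tx": 0.013, "ty": -0.015, "tz": 0.304},
  ],
)

```text
invalid input
```

>>> arm_command(
  commands=[
    {"tz": 0},
    {"tz": 0},
    {"tz": 0},
    {"tz": 0},
    {"tz": 0},
    {"tz": 0},
    {"tz": 0},
    {"tz": 0},
  ],
  claw=0,
  grip_force=30,
)

```text
invalid input
```

>>> arm_command(
  commands=[
    {"tz": 0},
    {"tz": 0},
    {"tz": -0.1},
    {"tz": -0.25},
    {"tz": -0.4},
    {"tz": -0.6},
    {"tz": -0.8},
    {"tz": -1},
  ],
)

```text
invalid input
```

>>> arm_command(
  commands=[
    {"tx": 0.013, "ty": -0.015, "tz": 0.1, "twist": 0},
    {"tx": 0.013, "ty": -0.015, "tz": 0.2, "twist": 0},
    {"tx": 0.013, "ty": -0.015, "tz": 0.27, "twist": 0},
    {"tx": 0.013, "ty": -0.015, "tz": 0.304, "twist": 0},
    {"tx": 0.013, "ty": -0.015, "tz": 0.304, "twist": 0},
    {"tx": 0.013, "ty": -0.015, "tz": 0.304, "twist": 0},
    {"tx": 0.013, "ty": -0.015, "tz": 0.304, "twist": 0},
    {"tx": 0.013, "ty": -0.015, "tz": 0.304, "twist": 0},
  ],
)

```text
t: 4.78
eef_pos: [0.4891, -0.1634, 0.0044]
ee_rot: [-3.141, 0.002, -2.816]
force: [-0.3, 0.4, -0.4]
width: 0.0878
gripper_force: 0.0
```

>>> arm_command(
  commands=[
    {"tx": 0, "ty": 0, "tz": 0, "twist": 0},
    {"tx": 0, "ty": 0, "tz": 0, "twist": 0},
    {"tx": 0, "ty": 0, "tz": 0, "twist": 0},
    {"tx": 0, "ty": 0, "tz": 0, "twist": 0},
    {"tx": 0, "ty": 0, "tz": 0, "twist": 0},
    {"tx": 0, "ty": 0, "tz": 0, "twist": 0},
    {"tx": 0, "ty": 0, "tz": 0, "twist": 0},
    {"tx": 0, "ty": 0, "tz": 0, "twist": 0},
  ],
  claw=0,
  grip_force=30,
)

```text
t: 5.45
eef_pos: [0.488, -0.1636, 0.003]
ee_rot: [3.142, -0.0, -2.816]
force: [-0.1, -0.4, -0.3]
width: 0.04
gripper_force: 0.0
```

```bash
python3 -c "
from h import *
print(get_state()['gripper_force']);plan((.4886,-.1625,.26),-2.81)"
```

```text
0.0
at [ 0.488  -0.1636  0.003 ] yaw -2.8165 rp [ 3.142 -0.   ] share [-0.004  0.003 -1.028] twist -0.0021 F [-0.09 -0.43 -0.28] w 0.04 t 5.45
```

>>> arm_command(
  commands=[
    {"tx": 0, "ty": 0, "tz": 0, "twist": 0},
    {"tx": 0, "ty": 0, "tz": 0, "twist": 0},
    {"tx": 0, "ty": 0, "tz": 0, "twist": 0},
    {"tx": 0, "ty": 0, "tz": 0, "twist": 0},
    {"tx": 0, "ty": 0, "tz": 0, "twist": 0},
    {"tx": 0, "ty": 0, "tz": 0, "twist": 0},
    {"tx": 0, "ty": 0, "tz": 0, "twist": 0},
    {"tx": 0, "ty": 0, "tz": 0, "twist": 0},
  ],
)

```text
t: 6.12
eef_pos: [0.488, -0.1636, 0.0031]
ee_rot: [3.142, -0.0, -2.817]
force: [-0.0, 0.5, -0.5]
width: 0.0218
gripper_force: 30.0
```

>>> arm_command(
  commands=[
    {"tx": 0, "ty": 0, "tz": -0.05, "twist": 0},
    {"tx": 0, "ty": 0, "tz": -0.15, "twist": 0},
    {"tx": 0, "ty": 0, "tz": -0.3, "twist": 0},
    {"tx": 0, "ty": 0, "tz": -0.45, "twist": 0},
    {"tx": 0, "ty": 0, "tz": -0.6, "twist": 0},
    {"tx": 0, "ty": 0, "tz": -0.75, "twist": 0},
    {"tx": 0, "ty": 0, "tz": -0.9, "twist": 0},
    {"tx": 0, "ty": 0, "tz": -1, "twist": 0},
  ],
)

```text
t: 6.78
eef_pos: [0.4885, -0.1639, 0.2571]
ee_rot: [-3.14, 0.004, -2.816]
force: [0.9, 0.0, -0.8]
width: 0.0217
gripper_force: 30.0
```

```bash
python3 - <<'E'
from h import *
print(get_state()["gripper_force"])
# refine the stand: masks & points from both fixed cameras
acc={}
for c in("top","side"):
    im=grab_frame(c);cv2.imwrite(f"pics/{c}2.png",im[:,:,::-1])
    for k in range(3):
        if k: grab_frame(c)
        for q in("nose_line","hinge_line","hang_line","stand"):
            for x in spot_point(q,c)[:1]: acc.setdefault((c,q),[]).append(np.r_[onz(c,x["uv"],0 if q=="stand" else .24)[:2],x["score"]])
    r=regions_of("stand",c)
    if r: np.save(f"mask_{c}.npy",r[0]["region"]);print(c,r[0]["rect"],r[0]["score"])
for k,v in acc.items(): print(k,np.mean(v,0).round(4),np.std(v,0).round(4))
plan((.5,.1,.31),-2.97)
E
```

```text
29.99967724084854
top [245.5, 156.0, 287.3, 203.0] 0.84
side [326.5, 198.8, 329.8, 204.1] 0.52
('top', 'hinge_line') [0.6747 0.1481 0.81  ] [0.004  0.0048 0.0942]
('top', 'hang_line') [0.6488 0.1413 0.85  ] [0.0115 0.0049 0.0963]
('top', 'nose_line') [0.6332 0.1369 0.865 ] [0.0016 0.0005 0.075 ]
('top', 'stand') [0.6855 0.1379 0.675 ] [0.0008 0.0008 0.005 ]
('side', 'stand') [0.6873 0.1553 0.4633] [0.0069 0.0082 0.0988]
('side', 'nose_line') [ 0.5009 -0.1414  0.71  ] [0. 0. 0.]
('side', 'hang_line') [ 0.4989 -0.5551  0.43  ] [0. 0. 0.]
at [ 0.488  -0.1636  0.2531] yaw -2.8165 rp [ 3.142 -0.   ] share [-0.382  0.984 -0.228] twist 0.0489 F [ 0.85 -0.1  -1.06] w 0.0214 t 8.38
```

Grasped, with a width of 22 mm. Now I'll refine the stand pose from the unobstructed starting pictures.

```bash
python3 - <<'E'
from h import *
np.set_printoptions(precision=4,suppress=True)
b=tri(ray("top",(251.2,159.2)),ray("side",(321,116)));print("ball",b, proj("top",b),proj("side",b))
print("top ball z.33",onz("top",(251.2,159.2),.33))
print("top foot fit")
g=cv2.imread("pics/top0.png");hsv=g.max(2)
m=np.zeros(g.shape[:2],np.uint8);m[150:210,235:290]=(hsv[150:210,235:290]<85)*255
m=cv2.morphologyEx(m,cv2.MORPH_OPEN,np.ones((7,7)))
c=max(cv2.findContours(m,0,1)[0],key=cv2.contourArea);e=cv2.fitEllipse(c);print(e,onz("top",e[0],.012))
# nose tips as seen
for n,uv in (("nose-ish low end",(180+207/2.5,130+137/2.5)),("hook at rod",(180+190/2.5,130+97/2.5))):
    print(n,uv,onz("top",uv,.24))
a=cv2.resize(g[150:210,235:295],(600,600),interpolation=cv2.INTER_CUBIC)
s=cv2.imread("pics/side0.png")[110:170,290:350];s=cv2.resize(s,(600,600),interpolation=cv2.INTER_CUBIC)
cv2.imwrite("pics/z.png",cv2.resize(np.hstack([a,s]),(800,400)))
E
```

```text
ball [0.6821 0.1449 0.3309] [251.3831 158.8028] [320.6668 116.0559]
top ball z.33 [0.6812 0.1455 0.33  ]
top foot fit
((264.883056640625, 180.8939208984375), (41.31779479980469, 43.27204132080078), 110.59575653076172) [0.6834 0.1468 0.012 ]
nose-ish low end (262.8, 184.8) [0.6305 0.1269 0.24  ]
hook at rod (256.0, 168.8) [0.6752 0.1452 0.24  ]
```

View pics/z.png

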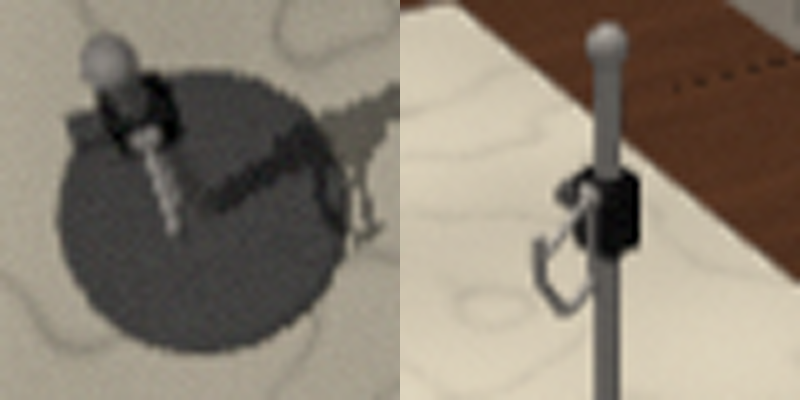

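The enlarged views show the nose tip at top-camera pixel (261,184.5) and the nose top at side-camera pixel (311.3,146). The hinge loop is near side pixel (317,138).

```bash
python3 - <<'E'
from h import *
from scipy.optimize import least_squares
np.set_printoptions(precision=4,suppress=True)
n=tri(ray("top",(260.9,184.2)),ray("side",(311.3,146)));print("nose",n,proj("top",n),proj("side",n))
O=np.array([.6825,.1457])
def pt(v,x,z): return np.r_[O-[0,0]+x*np.array([np.cos(v[0]),np.sin(v[0])]),z]
def model(v,a=None): # yaw,H ; observed features
    y,H=v
    return np.r_[proj("top",pt(v,-.053,H+.010))-(260.9,184.8),proj("side",pt(v,-.05,H+.013))-(311.3,145.8),proj("side",pt(v,-.03,H-.044))-((568-400)/6.667+290,315/6.667+110)]
r=least_squares(model,[.2,.24]);print(r.x,np.degrees(r.x[0]),r.fun)
v=r.x
print("nose",pt(v,-.05,v[1]),"eye tgt",pt(v,-.055,v[1]),"orig",pt(v,-.115,.24))
E
```

```text
nose [0.6347 0.1313 0.2382] [261.2496 183.4076] [310.6086 146.1007]
[0.2839 0.2274] 16.26350676921499 [ 0.56   -0.2249 -0.8128 -0.2972 -0.4135  0.2941]
nose [0.6345 0.1317 0.2274] eye tgt [0.6297 0.1303 0.2274] orig [0.5721 0.1135 0.24  ]
```

```bash
python3 -c "
from h import *
plan((.54,.08,.285),.284-np.pi)"
```

```text
at [ 0.488  -0.1636  0.2531] yaw -2.8165 rp [ 3.142 -0.   ] share [-0.508  0.857 -0.128] twist 0.0131 F [ 0.85 -0.1  -1.06] w 0.0214 t 8.38
```

>>> arm_command(
  commands=[
    {"tx": -0.06, "ty": 0.1, "tz": -0.13, "twist": 0.013},
    {"tx": -0.15, "ty": 0.25, "tz": -0.13, "twist": 0.013},
    {"tx": -0.24, "ty": 0.4, "tz": -0.13, "twist": 0.013},
    {"tx": -0.33, "ty": 0.55, "tz": -0.13, "twist": 0.013},
    {"tx": -0.41, "ty": 0.68, "tz": -0.13, "twist": 0.013},
    {"tx": -0.47, "ty": 0.79, "tz": -0.13, "twist": 0.013},
    {"tx": -0.51, "ty": 0.86, "tz": -0.13, "twist": 0.013},
    {"tx": -0.51, "ty": 0.86, "tz": -0.13, "twist": 0.013},
  ],
)

```text
t: 9.05
eef_pos: [0.5409, 0.0846, 0.285]
ee_rot: [3.141, -0.0, -2.854]
force: [0.4, -0.4, -1.6]
width: 0.0221
gripper_force: 30.0
```

```bash
python3 - <<'E'
from h import *
np.set_printoptions(precision=4,suppress=True)
im=grab_frame("wrist");cv2.imwrite("pics/w3.png",im[:,:,::-1])
for q in("eye","opener","nose_line","hinge_line","hang_line","stand"):
    print(q,[(np.round(x["uv"],1),round(x["score"],2)) for x in spot_point(q,"wrist")[:2]])
O=np.array([.6825,.1457])
f=lambda x,z:np.r_[O+x*np.array([np.cos(.284),np.sin(.284)]),z]
print("pred nose",proj("wrist",f(-.05,.24)),"hinge",proj("wrist",f(-.012,.2474)),"ball",proj("wrist",f(0,.33)))
s=get_state();y=s["ee_rot"][2]+np.pi;e=s["eef_pos"]+[.06*np.cos(y),.06*np.sin(y),.0055];print("eye",e,proj("wrist",e))
plan((.572,.1135,.27),.284-np.pi)
E
```

```text
eye []
opener [(array([321.9, 242.5]), 0.94)]
nose_line []
hinge_line []
hang_line []
stand []
pred nose [347.7355 333.8654] hinge [347.4406 376.5177] ball [358.7205 512.5443]
eye [0.5977 0.0967 0.2912] [320.0422 333.3494]
at [0.5401 0.0799 0.2857] yaw -2.8586 rp [3.142 0.   ] share [-0.16   0.093  0.063] twist -0.0003 F [ 0.06  0.33 -1.  ] w 0.0216 t 9.4
```

View pics/w3.png

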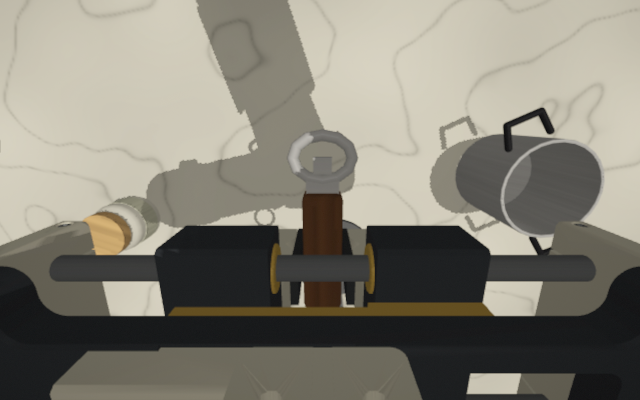

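The wrist view shows the opener held straight, with the grip's rear edge at (322,194), and the hook hidden behind the gripper. I'll move above the nose and check with the side camera.

>>> arm_command(
  commands=[
    {"tx": -0.04, "ty": 0.02, "tz": 0.02, "twist": 0},
    {"tx": -0.08, "ty": 0.05, "tz": 0.03, "twist": 0},
    {"tx": -0.12, "ty": 0.07, "tz": 0.05, "twist": 0},
    {"tx": -0.16, "ty": 0.093, "tz": 0.06, "twist": 0},
    {"tx": -0.16, "ty": 0.093, "tz": 0.06, "twist": 0},
    {"tx": -0.16, "ty": 0.093, "tz": 0.06, "twist": 0},
    {"tx": -0.16, "ty": 0.093, "tz": 0.06, "twist": 0},
    {"tx": -0.16, "ty": 0.093, "tz": 0.06, "twist": 0},
  ],
)

```text
t: 10.07
eef_pos: [0.572, 0.1143, 0.2705]
ee_rot: [-3.141, -0.0, -2.857]
force: [-0.6, 0.1, -0.8]
width: 0.0216
gripper_force: 30.0
```

```bash
python3 - <<'E'
from h import *
np.set_printoptions(precision=4,suppress=True)
s=get_state();y=s["ee_rot"][2]+np.pi;R=lambda d,z:s["eef_pos"]+[d*np.cos(y),d*np.sin(y),z]
print("wood end pred",proj("wrist",R(-.035,.0145)),"head tip",proj("wrist",R(-.069,-.003+.009)))
for c in("side","top"):
    im=grab_frame(c);cv2.imwrite(f"pics/{c}4.png",im[:,:,::-1])
    for q in("eye","nose_line","hinge_line","hang_line"):
        print(c,q,[(np.round(x["uv"],1),round(x["score"],2)) for x in spot_point(q,c)[:2]])
    print("pred eye",proj(c,R(.06,.0055)))
a=cv2.imread("pics/side4.png")[100:160,280:340];b=cv2.imread("pics/top4.png")[150:210,235:295]
cv2.imwrite("pics/z4.png",cv2.resize(np.hstack([b,a]),(800,400),interpolation=cv2.INTER_CUBIC))
plan((.572,.1135,.27),.284-np.pi)
E
```

```text
wood end pred [319.5858 193.9177] head tip [319.6048 126.4285]
side eye []
side nose_line [(array([311.2, 142.4]), 0.77)]
side hinge_line [(array([316.2, 141.5]), 0.82), (array([370.5, 242.7]), 0.43)]
side hang_line [(array([314.4, 140.4]), 0.78)]
pred eye [309.0818 136.5804]
top eye []
top nose_line [(array([265.7, 180.6]), 0.44)]
top hinge_line [(array([256.6, 169.9]), 0.78), (array([267.8, 204.8]), 0.6)]
top hang_line [(array([367.9, 175.2]), 0.39)]
pred eye [259.5803 182.8122]
at [0.572  0.1143 0.2707] yaw -2.8574 rp [3.142 0.   ] share [ 0.001 -0.003  0.003] twist 0.0001 F [-0.03 -0.42 -1.64] w 0.0216 t 10.57
```

View pics/z4.png

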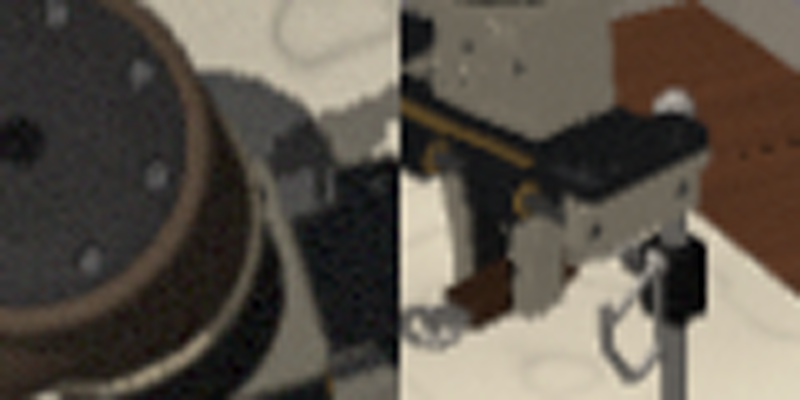

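The side view shows the hook right of the fingers, nose top near (311,146), with the eye hidden behind the finger and the gripper body well clear of the rod. The grip's rear edge falls where predicted (row 194), so the opener's position in the hand is right. I'll descend in steps and feel for contact.

>>> arm_command(
  commands=[
    {"tx": 0, "ty": 0, "tz": 0.02, "twist": 0},
    {"tx": 0, "ty": 0, "tz": 0.04, "twist": 0},
    {"tx": 0, "ty": 0, "tz": 0.06, "twist": 0},
    {"tx": 0, "ty": 0, "tz": 0.075, "twist": 0},
    {"tx": 0, "ty": 0, "tz": 0.085, "twist": 0},
    {"tx": 0, "ty": 0, "tz": 0.09, "twist": 0},
    {"tx": 0, "ty": 0, "tz": 0.09, "twist": 0},
    {"tx": 0, "ty": 0, "tz": 0.09, "twist": 0},
  ],
)

```text
t: 11.23
eef_pos: [0.5722, 0.1144, 0.2481]
ee_rot: [-3.142, 0.0, -2.857]
force: [-0.5, 0.4, -1.2]
width: 0.0218
gripper_force: 30.0
```

```bash
cat > f.py <<'E'
from h import *
np.set_printoptions(precision=3,suppress=True)
F=[];M=[];P=[];Z=[]
for i in range(6):
    s=get_state();F.append(s["force"]);M.append(s["moment"]);P.append(s["eef_pos"]);grab_frame("side")
print("F",np.mean(F,0),"M",np.mean(M,0),"P",np.mean(P,0).round(4),"w",s["width"],s["ee_rot"],"sd",np.std(F,0),"t",s["t"])
y=s["ee_rot"][2]+np.pi;e=np.mean(P,0)[:2]+.06*np.array([np.cos(y),np.sin(y)])-[.6825,.1457]
print("eye in stand xy",e@[np.cos(.284),np.sin(.284)],e@[-np.sin(.284),np.cos(.284)],"zeye",np.mean(P,0)[2]+.0055)
E
python3 f.py
```

```text
F [-0.1    0.125 -1.199] M [ 0.041 -0.161  0.007] P [0.572 0.114 0.248] w 0.02191014979447948 [ 3.142  0.    -2.857] sd [0.344 0.284 0.287] t 11.4833
eye in stand xy -0.0546713389820478 0.0009113338691105768 zeye 0.25377307865077964
```

>>> arm_command(
  commands=[
    {"tx": 0, "ty": 0, "tz": 0.003, "twist": 0},
    {"tx": 0, "ty": 0, "tz": 0.006, "twist": 0},
    {"tx": 0, "ty": 0, "tz": 0.009, "twist": 0},
    {"tx": 0, "ty": 0, "tz": 0.012, "twist": 0},
    {"tx": 0, "ty": 0, "tz": 0.015, "twist": 0},
    {"tx": 0, "ty": 0, "tz": 0.018, "twist": 0},
    {"tx": 0, "ty": 0, "tz": 0.02, "twist": 0},
    {"tx": 0, "ty": 0, "tz": 0.02, "twist": 0},
  ],
)

```text
t: 12.2
eef_pos: [0.572, 0.1144, 0.2429]
ee_rot: [-3.142, -0.0, -2.857]
force: [-0.3, -1.2, -0.9]
width: 0.0216
gripper_force: 30.0
```

>>> arm_command(
  commands=[
    {"tx": 0, "ty": 0, "tz": 0.001, "twist": 0},
    {"tx": 0, "ty": 0, "tz": 0.003, "twist": 0},
    {"tx": 0, "ty": 0, "tz": 0.005, "twist": 0},
    {"tx": 0, "ty": 0, "tz": 0.006, "twist": 0},
    {"tx": 0, "ty": 0, "tz": 0.008, "twist": 0},
    {"tx": 0, "ty": 0, "tz": 0.01, "twist": 0},
    {"tx": 0, "ty": 0, "tz": 0.01, "twist": 0},
    {"tx": 0, "ty": 0, "tz": 0.01, "twist": 0},
  ],
)

```text
t: 12.87
eef_pos: [0.572, 0.1144, 0.2406]
ee_rot: [-3.142, -0.0, -2.857]
force: [0.3, -0.6, -1.2]
width: 0.0217
gripper_force: 30.0
```

```bash
python3 f.py
```

```text
F [ 0.415 -0.242 -0.938] M [ 0.049 -0.163 -0.016] P [0.572 0.114 0.241] w 0.02152474881210176 [-3.142  0.    -2.857] sd [0.366 0.214 0.493] t 13.1167
eye in stand xy -0.05478166805480969 0.0009065770345661466 zeye 0.2460781013992924
```

>>> arm_command(
  commands=[
    {"tx": 0, "ty": 0, "tz": 0.001, "twist": 0},
    {"tx": 0, "ty": 0, "tz": 0.003, "twist": 0},
    {"tx": 0, "ty": 0, "tz": 0.005, "twist": 0},
    {"tx": 0, "ty": 0, "tz": 0.006, "twist": 0},
    {"tx": 0, "ty": 0, "tz": 0.008, "twist": 0},
    {"tx": 0, "ty": 0, "tz": 0.01, "twist": 0},
    {"tx": 0, "ty": 0, "tz": 0.01, "twist": 0},
    {"tx": 0, "ty": 0, "tz": 0.01, "twist": 0},
  ],
)

```text
t: 13.83
eef_pos: [0.572, 0.1144, 0.238]
ee_rot: [-3.142, -0.0, -2.857]
force: [0.9, -0.1, -1.0]
width: 0.0215
gripper_force: 30.0
```

```bash
python3 f.py
```

```text
F [ 0.324 -0.16  -0.86 ] M [ 0.058 -0.162 -0.019] P [0.572 0.114 0.238] w 0.021602973351808503 [ 3.142  0.    -2.857] sd [0.616 0.367 0.748] t 14.0833
eye in stand xy -0.05478862025335412 0.0008974902050548404 zeye 0.2435773512139034
```

>>> arm_command(
  commands=[
    {"tx": 0, "ty": 0, "tz": 0.001, "twist": 0},
    {"tx": 0, "ty": 0, "tz": 0.003, "twist": 0},
    {"tx": 0, "ty": 0, "tz": 0.005, "twist": 0},
    {"tx": 0, "ty": 0, "tz": 0.006, "twist": 0},
    {"tx": 0, "ty": 0, "tz": 0.008, "twist": 0},
    {"tx": 0, "ty": 0, "tz": 0.01, "twist": 0},
    {"tx": 0, "ty": 0, "tz": 0.01, "twist": 0},
    {"tx": 0, "ty": 0, "tz": 0.01, "twist": 0},
  ],
)

```text
t: 14.8
eef_pos: [0.572, 0.1144, 0.2355]
ee_rot: [-3.142, -0.0, -2.857]
force: [-0.0, 0.2, -1.5]
width: 0.0216
gripper_force: 30.0
```

```bash
python3 f.py
```

```text
F [ 0.347 -0.04  -0.916] M [ 0.08  -0.145  0.012] P [0.572 0.114 0.236] w 0.021627300393839 [ 3.142  0.    -2.857] sd [0.354 0.419 0.466] t 15.05
eye in stand xy -0.054791844381717296 0.0008960285566757957 zeye 0.2410707758664155
```

>>> arm_command(
  commands=[
    {"tx": 0, "ty": 0, "tz": 0.001, "twist": 0},
    {"tx": 0, "ty": 0, "tz": 0.003, "twist": 0},
    {"tx": 0, "ty": 0, "tz": 0.005, "twist": 0},
    {"tx": 0, "ty": 0, "tz": 0.006, "twist": 0},
    {"tx": 0, "ty": 0, "tz": 0.008, "twist": 0},
    {"tx": 0, "ty": 0, "tz": 0.01, "twist": 0},
    {"tx": 0, "ty": 0, "tz": 0.01, "twist": 0},
    {"tx": 0, "ty": 0, "tz": 0.01, "twist": 0},
  ],
)

```text
t: 15.77
eef_pos: [0.572, 0.1144, 0.233]
ee_rot: [-3.142, -0.0, -2.857]
force: [-0.4, 0.9, -1.0]
width: 0.0216
gripper_force: 30.0
```

```bash
python3 f.py
```

```text
F [ 0.101  0.1   -1.033] M [ 0.062 -0.133  0.01 ] P [0.572 0.114 0.233] w 0.021810757978817714 [ 3.142  0.    -2.857] sd [0.305 0.589 0.376] t 16.0167
eye in stand xy -0.05478375039753098 0.0009063728931324713 zeye 0.23856872574577143
```

>>> arm_command(
  commands=[
    {"tx": 0, "ty": 0, "tz": 0.001, "twist": 0},
    {"tx": 0, "ty": 0, "tz": 0.003, "twist": 0},
    {"tx": 0, "ty": 0, "tz": 0.005, "twist": 0},
    {"tx": 0, "ty": 0, "tz": 0.006, "twist": 0},
    {"tx": 0, "ty": 0, "tz": 0.008, "twist": 0},
    {"tx": 0, "ty": 0, "tz": 0.01, "twist": 0},
    {"tx": 0, "ty": 0, "tz": 0.01, "twist": 0},
    {"tx": 0, "ty": 0, "tz": 0.01, "twist": 0},
  ],
)

```text
t: 16.73
eef_pos: [0.572, 0.1144, 0.2305]
ee_rot: [3.142, -0.0, -2.857]
force: [-0.8, -0.3, -1.0]
width: 0.0217
gripper_force: 30.0
```

```bash
python3 f.py
```

```text
F [-0.377  0.532 -1.135] M [ 0.057 -0.166  0.009] P [0.572 0.114 0.231] w 0.021619573459168876 [-3.142  0.    -2.857] sd [0.311 0.443 0.613] t 16.9833
eye in stand xy -0.05478768302069697 0.0009124152243315787 zeye 0.2360755140645638
```

>>> arm_command(
  commands=[
    {"tx": 0, "ty": 0, "tz": 0.001, "twist": 0},
    {"tx": 0, "ty": 0, "tz": 0.003, "twist": 0},
    {"tx": 0, "ty": 0, "tz": 0.005, "twist": 0},
    {"tx": 0, "ty": 0, "tz": 0.006, "twist": 0},
    {"tx": 0, "ty": 0, "tz": 0.008, "twist": 0},
    {"tx": 0, "ty": 0, "tz": 0.01, "twist": 0},
    {"tx": 0, "ty": 0, "tz": 0.01, "twist": 0},
    {"tx": 0, "ty": 0, "tz": 0.01, "twist": 0},
  ],
)

```text
t: 17.7
eef_pos: [0.5723, 0.1145, 0.2284]
ee_rot: [3.142, 0.001, -2.857]
force: [-0.9, 0.8, 3.0]
width: 0.0217
gripper_force: 30.0
```

```bash
python3 f.py
```

```text
F [-0.133  0.411  2.006] M [ 0.12  -0.388  0.004] P [0.572 0.115 0.228] w 0.02173546255507906 [ 3.142  0.    -2.857] sd [0.525 0.412 0.671] t 17.95
eye in stand xy -0.054593789190740975 0.000908743836504102 zeye 0.23377567813956315
```

Contact: about 3 N, with a 73 mm lever, so the far bar of the ring is on the gate at H ≈ 226 mm. That matches the camera estimate. I'll keep pressing gently.

>>> arm_command(
  commands=[
    {"tx": 0, "ty": 0, "tz": 0.001, "twist": 0},
    {"tx": 0, "ty": 0, "tz": 0.002, "twist": 0},
    {"tx": 0, "ty": 0, "tz": 0.003, "twist": 0},
    {"tx": 0, "ty": 0, "tz": 0.004, "twist": 0},
    {"tx": 0, "ty": 0, "tz": 0.005, "twist": 0},
    {"tx": 0, "ty": 0, "tz": 0.006, "twist": 0},
    {"tx": 0, "ty": 0, "tz": 0.006, "twist": 0},
    {"tx": 0, "ty": 0, "tz": 0.006, "twist": 0},
  ],
)

```text
t: 18.67
eef_pos: [0.572, 0.1143, 0.2265]
ee_rot: [-3.142, -0.0, -2.857]
force: [0.4, -0.4, 1.9]
width: 0.0217
gripper_force: 30.0
```

```bash
python3 f.py
```

```text
F [-0.271 -0.101  1.595] M [ 0.042 -0.269 -0.009] P [0.572 0.114 0.227] w 0.021797463388741334 [-3.142 -0.    -2.857] sd [0.436 0.402 0.222] t 18.9167
eye in stand xy -0.05486519949189441 0.0008996927279293118 zeye 0.23201874662615904
```

>>> arm_command(
  commands=[
    {"tx": 0, "ty": 0, "tz": 0.002, "twist": 0},
    {"tx": 0, "ty": 0, "tz": 0.004, "twist": 0},
    {"tx": 0, "ty": 0, "tz": 0.006, "twist": 0},
    {"tx": 0, "ty": 0, "tz": 0.008, "twist": 0},
    {"tx": 0, "ty": 0, "tz": 0.01, "twist": 0},
    {"tx": 0, "ty": 0, "tz": 0.012, "twist": 0},
    {"tx": 0, "ty": 0, "tz": 0.014, "twist": 0},
    {"tx": 0, "ty": 0, "tz": 0.014, "twist": 0},
  ],
)

```text
t: 19.63
eef_pos: [0.5719, 0.1143, 0.2229]
ee_rot: [-3.142, -0.0, -2.857]
force: [-0.7, -0.3, 1.7]
width: 0.0217
gripper_force: 30.0
```

```bash
python3 f.py
```

```text
F [-0.361 -0.198  1.827] M [-0.009 -0.136 -0.021] P [0.572 0.114 0.223] w 0.02190539241180022 [ 3.142 -0.    -2.857] sd [0.393 0.49  0.578] t 19.8833
eye in stand xy -0.05492927816129556 0.0008983175589828748 zeye 0.22845566457143054
```

>>> arm_command(
  commands=[
    {"tx": 0, "ty": 0, "tz": 0.002, "twist": 0},
    {"tx": 0, "ty": 0, "tz": 0.004, "twist": 0},
    {"tx": 0, "ty": 0, "tz": 0.006, "twist": 0},
    {"tx": 0, "ty": 0, "tz": 0.008, "twist": 0},
    {"tx": 0, "ty": 0, "tz": 0.01, "twist": 0},
    {"tx": 0, "ty": 0, "tz": 0.012, "twist": 0},
    {"tx": 0, "ty": 0, "tz": 0.014, "twist": 0},
    {"tx": 0, "ty": 0, "tz": 0.014, "twist": 0},
  ],
)

```text
t: 20.6
eef_pos: [0.5719, 0.1144, 0.2194]
ee_rot: [-3.142, -0.0, -2.857]
force: [-0.6, -0.0, 2.1]
width: 0.0219
gripper_force: 30.0
```

```bash
python3 f.py
```

```text
F [-1.112 -0.526  2.064] M [-0.033 -0.026 -0.023] P [0.572 0.114 0.22 ] w 0.021857931613036414 [ 3.142 -0.    -2.857] sd [0.343 0.428 0.688] t 20.85
eye in stand xy -0.054934942558476994 0.0008958256107895107 zeye 0.22495211332949214
```

>>> arm_command(
  commands=[
    {"tx": 0, "ty": 0, "tz": 0.002, "twist": 0},
    {"tx": 0, "ty": 0, "tz": 0.004, "twist": 0},
    {"tx": 0, "ty": 0, "tz": 0.006, "twist": 0},
    {"tx": 0, "ty": 0, "tz": 0.008, "twist": 0},
    {"tx": 0, "ty": 0, "tz": 0.01, "twist": 0},
    {"tx": 0, "ty": 0, "tz": 0.012, "twist": 0},
    {"tx": 0, "ty": 0, "tz": 0.014, "twist": 0},
    {"tx": 0, "ty": 0, "tz": 0.014, "twist": 0},
  ],
)

```text
t: 21.57
eef_pos: [0.5719, 0.1144, 0.2159]
ee_rot: [-3.142, -0.0, -2.857]
force: [-0.5, -0.0, 2.0]
width: 0.0215
gripper_force: 30.0
```

```bash
python3 f.py
```

```text
F [-1.363 -0.436  2.022] M [-0.051  0.054 -0.03 ] P [0.572 0.114 0.216] w 0.02156339744822169 [-3.142 -0.    -2.857] sd [0.519 0.54  0.735] t 21.8167
eye in stand xy -0.05493502776863578 0.0008923994473180965 zeye 0.2214299905828627
```

>>> arm_command(
  commands=[
    {"tx": 0, "ty": 0, "tz": 0.002, "twist": 0},
    {"tx": 0, "ty": 0, "tz": 0.004, "twist": 0},
    {"tx": 0, "ty": 0, "tz": 0.006, "twist": 0},
    {"tx": 0, "ty": 0, "tz": 0.008, "twist": 0},
    {"tx": 0, "ty": 0, "tz": 0.01, "twist": 0},
    {"tx": 0, "ty": 0, "tz": 0.012, "twist": 0},
    {"tx": 0, "ty": 0, "tz": 0.014, "twist": 0},
    {"tx": 0, "ty": 0, "tz": 0.014, "twist": 0},
  ],
)

```text
t: 22.53
eef_pos: [0.5719, 0.1143, 0.2123]
ee_rot: [-3.142, -0.001, -2.857]
force: [-1.8, -0.8, 1.3]
width: 0.0215
gripper_force: 30.0
```

```bash
python3 f.py
```

```text
F [-1.786 -0.52   1.408] M [-0.118  0.241  0.001] P [0.572 0.114 0.212] w 0.021787571228107937 [ 3.142 -0.001 -2.857] sd [0.207 0.289 0.622] t 22.7833
eye in stand xy -0.055024996168963905 0.0008906409341713004 zeye 0.21786507134485708
```

>>> arm_command(
  commands=[
    {"tx": 0, "ty": 0, "tz": 0.002, "twist": 0},
    {"tx": 0, "ty": 0, "tz": 0.004, "twist": 0},
    {"tx": 0, "ty": 0, "tz": 0.006, "twist": 0},
    {"tx": 0, "ty": 0, "tz": 0.008, "twist": 0},
    {"tx": 0, "ty": 0, "tz": 0.01, "twist": 0},
    {"tx": 0, "ty": 0, "tz": 0.012, "twist": 0},
    {"tx": 0, "ty": 0, "tz": 0.012, "twist": 0},
    {"tx": 0, "ty": 0, "tz": 0.012, "twist": 0},
  ],
)

```text
t: 23.5
eef_pos: [0.5714, 0.1142, 0.209]
ee_rot: [-3.142, -0.002, -2.858]
force: [-2.9, -1.6, -0.7]
width: 0.0217
gripper_force: 30.0
```

```bash
python3 f.py
```

```text
F [-3.391 -1.547 -0.897] M [-0.355  1.158 -0.   ] P [0.571 0.114 0.209] w 0.021832886721207537 [-3.142 -0.002 -2.858] sd [0.509 0.382 0.405] t 23.75
eye in stand xy -0.05546957999641308 0.0008658418481391281 zeye 0.21454412792371264
```

The gate tip now pushes sideways at about 3.7 N with little lift, so it is at the ring's outer edge and about to slip past. I'll ease 1 mm towards the robot and keep going down slowly.

>>> arm_command(
  commands=[
    {"tx": 0.002, "ty": 0, "tz": 0, "twist": 0},
    {"tx": 0.004, "ty": 0, "tz": 0, "twist": 0},
    {"tx": 0.004, "ty": 0, "tz": 0.001, "twist": 0},
    {"tx": 0.004, "ty": 0, "tz": 0.002, "twist": 0},
    {"tx": 0.004, "ty": 0, "tz": 0.003, "twist": 0},
    {"tx": 0.004, "ty": 0, "tz": 0.004, "twist": 0},
    {"tx": 0.004, "ty": 0, "tz": 0.005, "twist": 0},
    {"tx": 0.004, "ty": 0, "tz": 0.006, "twist": 0},
  ],
)

```text
t: 24.47
eef_pos: [0.5714, 0.1142, 0.2083]
ee_rot: [-3.142, 0.001, -2.857]
force: [-2.8, -1.6, -0.5]
width: 0.0217
gripper_force: 30.0
```

```bash
python3 f.py
```

```text
F [-3.569 -0.836 -1.062] M [-0.317  1.118  0.015] P [0.571 0.114 0.208] w 0.022021511860245375 [ 3.141 -0.    -2.857] sd [0.576 0.452 0.56 ] t 24.7167
eye in stand xy -0.055769197484822806 0.0009551215991027489 zeye 0.21355521603369537
```

>>> arm_command(
  commands=[
    {"tx": 0.002, "ty": 0, "tz": 0.001, "twist": 0},
    {"tx": 0.002, "ty": 0, "tz": 0.002, "twist": 0},
    {"tx": 0.002, "ty": 0, "tz": 0.003, "twist": 0},
    {"tx": 0.002, "ty": 0, "tz": 0.004, "twist": 0},
    {"tx": 0.002, "ty": 0, "tz": 0.005, "twist": 0},
    {"tx": 0.002, "ty": 0, "tz": 0.006, "twist": 0},
    {"tx": 0.002, "ty": 0, "tz": 0.007, "twist": 0},
    {"tx": 0.002, "ty": 0, "tz": 0.008, "twist": 0},
  ],
)

```text
t: 25.43
eef_pos: [0.5707, 0.114, 0.206]
ee_rot: [-3.142, 0.0, -2.857]
force: [-0.5, -0.5, 0.7]
width: 0.0219
gripper_force: 30.0
```

```bash
python3 f.py
```

```text
F [-0.365  0.087 -0.6  ] M [ 0.038 -0.146  0.007] P [0.571 0.114 0.206] w 0.02151844799392919 [-3.142  0.    -2.857] sd [0.442 0.499 0.662] t 25.6833
eye in stand xy -0.05626280383015996 0.000907946150118329 zeye 0.21154590184512062
```

The force has dropped away, so the gate has snapped shut over the eye. I'll lower towards the hook floor.

>>> arm_command(
  commands=[
    {"tx": 0, "ty": 0, "tz": 0.003, "twist": 0},
    {"tx": 0, "ty": 0, "tz": 0.006, "twist": 0},
    {"tx": 0, "ty": 0, "tz": 0.009, "twist": 0},
    {"tx": 0, "ty": 0, "tz": 0.012, "twist": 0},
    {"tx": 0, "ty": 0, "tz": 0.015, "twist": 0},
    {"tx": 0, "ty": 0, "tz": 0.018, "twist": 0},
    {"tx": 0, "ty": 0, "tz": 0.018, "twist": 0},
    {"tx": 0, "ty": 0, "tz": 0.018, "twist": 0},
  ],
)

```text
t: 26.4
eef_pos: [0.5706, 0.114, 0.2016]
ee_rot: [-3.142, 0.0, -2.857]
force: [-0.0, -0.1, -0.6]
width: 0.022
gripper_force: 30.0
```

```bash
python3 f.py; python3 - <<'E'
from h import *
im=grab_frame("side")[:,:,::-1][100:170,280:350];cv2.imwrite("pics/z5.png",cv2.resize(im,(600,600),interpolation=cv2.INTER_CUBIC))
E
```

```text
F [-0.01  -0.054 -0.836] M [ 0.1   -0.149 -0.006] P [0.571 0.114 0.202] w 0.02166794768135008 [-3.142 -0.    -2.857] sd [0.177 0.232 0.327] t 26.65
eye in stand xy -0.05628759232534909 0.0009162656139558773 zeye 0.2070792845482444
```

View pics/z5.png

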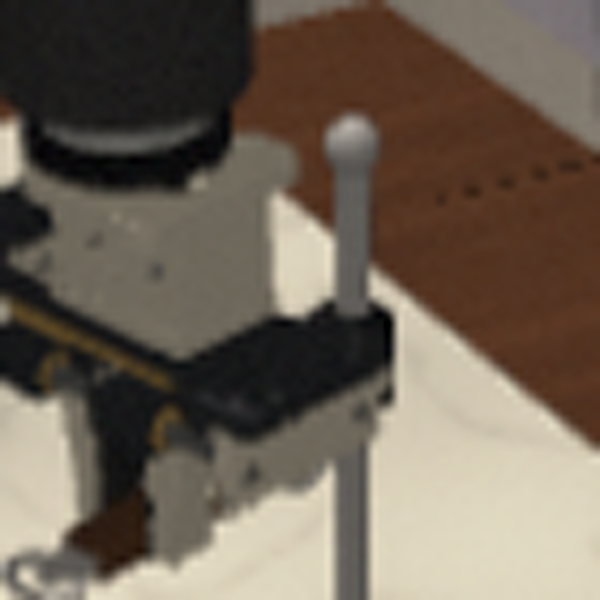

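The gripper hides the hook in this view, but the forces are back at their free-hanging values. The eye is below the gate, just above the floor. I'll lower another 2 mm, then release.

>>> arm_command(
  commands=[
    {"tx": 0, "ty": 0, "tz": 0.001, "twist": 0},
    {"tx": 0, "ty": 0, "tz": 0.002, "twist": 0},
    {"tx": 0, "ty": 0, "tz": 0.003, "twist": 0},
    {"tx": 0, "ty": 0, "tz": 0.004, "twist": 0},
    {"tx": 0, "ty": 0, "tz": 0.005, "twist": 0},
    {"tx": 0, "ty": 0, "tz": 0.006, "twist": 0},
    {"tx": 0, "ty": 0, "tz": 0.007, "twist": 0},
    {"tx": 0, "ty": 0, "tz": 0.007, "twist": 0},
  ],
)

```text
t: 27.42
eef_pos: [0.5709, 0.1141, 0.2]
ee_rot: [3.142, 0.001, -2.857]
force: [1.7, 0.7, 0.3]
width: 0.0215
gripper_force: 30.0
```

```bash
python3 f.py
```

```text
F [1.026 0.746 0.749] M [ 0.23  -0.744  0.04 ] P [0.571 0.114 0.2  ] w 0.021864818235648703 [ 3.142  0.001 -2.857] sd [0.43  0.157 0.466] t 27.6667
eye in stand xy -0.0559711432151248 0.0009437504562616277 zeye 0.20554997597302987
```

The sloped floor now pushes the eye inwards and up with about 2 N, which confirms it is inside the hook. Releasing.

>>> arm_command(
  commands=[
    {"tx": 0, "ty": 0, "tz": 0, "twist": 0},
    {"tx": 0, "ty": 0, "tz": 0, "twist": 0},
    {"tx": 0, "ty": 0, "tz": 0, "twist": 0},
    {"tx": 0, "ty": 0, "tz": 0, "twist": 0},
    {"tx": 0, "ty": 0, "tz": 0, "twist": 0},
    {"tx": 0, "ty": 0, "tz": 0, "twist": 0},
    {"tx": 0, "ty": 0, "tz": 0, "twist": 0},
    {"tx": 0, "ty": 0, "tz": 0, "twist": 0},
  ],
  claw=1,
)

```text
t: 28.38
eef_pos: [0.5706, 0.1139, 0.1998]
ee_rot: [-3.142, -0.0, -2.857]
force: [-0.2, 0.5, 0.4]
width: 0.0695
gripper_force: 0.0
```

>>> arm_command(
  commands=[
    {"tx": 0, "ty": 0, "tz": 0, "twist": 0},
    {"tx": 0, "ty": 0, "tz": 0, "twist": 0},
    {"tx": 0, "ty": 0, "tz": 0, "twist": 0},
    {"tx": 0, "ty": 0, "tz": 0, "twist": 0},
    {"tx": 0, "ty": 0, "tz": 0, "twist": 0},
    {"tx": 0, "ty": 0, "tz": 0, "twist": 0},
    {"tx": 0, "ty": 0, "tz": 0, "twist": 0},
    {"tx": 0, "ty": 0, "tz": 0, "twist": 0},
  ],
)

```text
t: 29.05
eef_pos: [0.5706, 0.114, 0.1998]
ee_rot: [-3.142, -0.0, -2.857]
force: [-0.4, -0.5, -0.3]
width: 0.0878
gripper_force: 0.0
```

>>> arm_command(
  commands=[
    {"tx": 0.04, "ty": 0, "tz": -0.04, "twist": 0},
    {"tx": 0.1, "ty": 0, "tz": -0.1, "twist": 0},
    {"tx": 0.16, "ty": 0, "tz": -0.16, "twist": 0},
    {"tx": 0.24, "ty": 0, "tz": -0.22, "twist": 0},
    {"tx": 0.32, "ty": 0, "tz": -0.28, "twist": 0},
    {"tx": 0.4, "ty": 0, "tz": -0.34, "twist": 0},
    {"tx": 0.45, "ty": 0, "tz": -0.4, "twist": 0},
    {"tx": 0.45, "ty": 0, "tz": -0.4, "twist": 0},
  ],
)

```text
t: 29.72
eef_pos: [0.4616, 0.0818, 0.3041]
ee_rot: [3.141, 0.006, -2.857]
force: [-0.1, -0.9, 0.8]
width: 0.0874
gripper_force: 0.0
```

```bash
python3 - <<'E'
from h import *
im=grab_frame("side")[:,:,::-1][100:200,260:360];cv2.imwrite("pics/z6.png",cv2.resize(im,(600,600),interpolation=cv2.INTER_CUBIC))
print([(x["uv"],x["score"]) for x in spot_point("eye","side")[:1]],get_state()["t"])
E
```

```text
[([315.4, 160.2], 0.73)] 29.8167
```

View pics/z6.png

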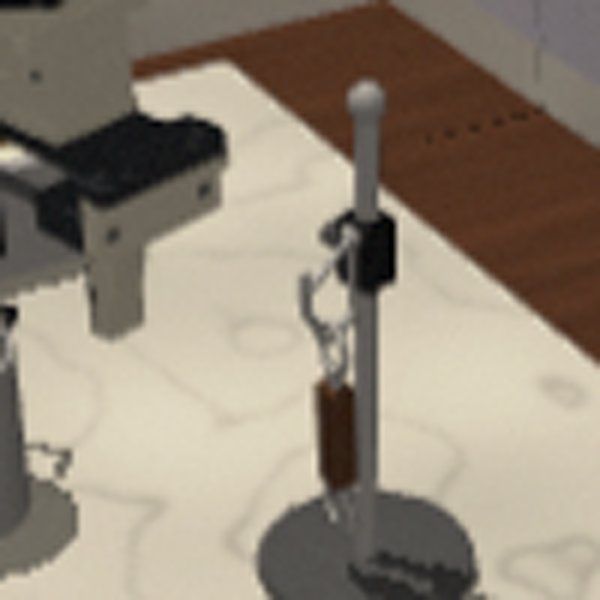

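The opener hangs nearly upright in the hook (eye about (315,160) px), the gate is closed and the gripper is clear. I'll let the swing die out and check it by frame differences.

```bash
python3 - <<'E'
from h import *
def f(): return grab_frame("side")[155:192,308:322].astype(float)
old=f()
for k in range(12):
    d=[]
    for i in range(12):
        n=f();d.append(abs(n-old).mean());old=n
    print(round(get_state()["t"],1),np.round([max(d),np.mean(d)],2),[x["uv"] for x in spot_point("opener","side")[:1]],end=" ")
E
```

```text
30.5 [3.17 2.07] [[315.1, 170.3]] 31.1 [1.17 1.1 ] [[317.2, 170.7]] 31.8 [1.17 1.12] [[318.9, 143.1]] 32.4 [1.17 1.08] [[318.0, 171.0]] 33.1 [1.19 1.12] [[315.4, 172.7]] 33.7 [1.15 1.1 ] [[317.0, 169.9]] Traceback (most recent call last):
  File "<stdin>", line 7, in <module>
  File "<stdin>", line 2, in f
ValueError: 200 camera calls are used up
```

```bash
python3 -c "
from station import *
print(job_done())"
```

```text
the job is handed in; nothing more can be done
None
```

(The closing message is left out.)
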